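# Hang the red-tabbed cutting template at the back of the bent rail

## Task

Take the leather-cutting template with the red tab out of the slotted rack, thread its drilled hub onto the free end of the bent steel rail and slide it along and round the bend until it sits against the rubber buffer, then let go so that it hangs there freely. Work it round gently by feel, never forcing the hub against the rail, because the rail is bent by hand and its bend is not the same each time; leave the other two templates in the rack and everything else on the bench where they are.

Things in the scene. Friction and masses are not known exactly. Their poses are not given: they have to be found in the camera images.
- template: RED tab: loose upright template, 110 to 210 g: aluminium hub 28 mm outside, 20 mm long, with a 15 mm bore; above it a grip tab 10 mm thick (along the bore), 26 mm wide, top 51 mm above the bore axis; below it a plywood board 6 mm thick, up to 64 mm wide, to 85 mm below the bore axis. Origin: centre of the bore; x along the bore (both ends alike), z up through the tab. Starts in any slot of the rack.
- rail: the bent rail, fixed: level 10 mm round steel rod, axis 150 mm above the table. Origin: on the table below the centre of the bend's arc, z up. Free end at x -80, y -60 mm; entry leg straight in +x to x 0, y -60 mm; there it bends left (to +y) on an arc of 60 mm radius (rod axis) about the origin's vertical. Its frame does not show how far it bends: see bend_centre.
- bend_centre (a point): centre of the bend's arc, at rod height, axes as the rail's. The arc turns through 60 to 100 degrees, differently each time: feel or see it. Then the rod runs straight (tangent) for 75 mm to the face of a black rubber buffer (24 mm across, gives about 1 mm per 1.2 N) before a brass collar; then a post goes down to a round green foot. Nothing there is more than 12 mm above the rod axis.
- rail_tip (a point): free end of the rail: on the rod axis, 150 mm above the table; the rod's rounded end stands 5 mm farther out. Axes as the rail's.
- rack: fixed wooden rack, 215 x 90 mm: 12 mm base with three slots 75 mm apart along its x (at -75, 0, 75 mm), each between 34 mm high cheeks 7.6 mm apart. A template stands on the base in each slot, tab up, bore along the rack's x, bore axis 97 mm above the table. Origin: on the table, under its centre.
- template_yellow: YELLOW tab, bystander in the rack: same shape as the red one.
- template_blue: BLUE tab, bystander in the rack: same shape as the red one.
- weight: bystander: dark steel pattern weight, 64 mm across, 66 mm tall, beyond the rail. Origin: centre of its underside.
Things that resemble listed ones, but are neither listed nor needed, are in the scene too. Leave any orange or purple look-alike of the template alone.

How it is judged:
By the outcome, as a careful person would: the job done as asked, in the order asked, and still so for the second after the job is handed in, with the robot touching nothing.
It also fails if it takes over 72 s, if anything falls off the work surface, if the arm or the gripper's body presses on something with over 40 N, if the wrist force passes 120 N, or if a joint passes its speed limit or range.

## Robot

A 6-joint arm with a two-finger parallel gripper is mounted at the origin on the work surface. World frame = base frame: x ahead of the robot, y to its left, z up, the work surface at z = 0. Lengths are in m, angles in rad, forces in N, time in s.
With the tool pointing down it reaches from about 0.3 to 0.95 m from the base axis. Payload 3.1 kg.
Tool frame: the origin (TCP) lies on the centre line of the jaws, within the pads' length; the fingertips stand 19 mm ahead of it and the grasp point (between the pads) is the TCP; y points along the fingers, z is the direction in which the jaws open and shut, and the axes are right-handed (so a half turn about y gives the same grasp; the last joint's range is limited). The gripper opens to 85 mm and grips with 20 to 120 N. Pads are 22 mm wide; open, the fingers measure 114 mm over their backs; the gripper's body (76 mm by 85 mm) begins 54 mm behind the grasp point. The pads swing forward as they close: fully open they stand 13 mm farther back than shut.
Start: joints at [-1.366, 0.308, 1.634, -0, 1.2, -0.07], TCP at [0.17, -0.602, 0.218] pointing down, gripper open.
Joint ranges: [-3.06, 3.06], [-0.79, 1.96], [0.05, 2.63], [-1.19, 4.34], [0.05, 2.64], [-2.94, 2.94]. Speed limits (rad/s): [2.79, 2.79, 3.14, 3.14, 3.14, 3.14].

## Interface

Orientations are given as a rotation vector (axis times angle).
In Python, from station import * gives the robot as it stands.
- The arm moves only by the shell command python3 -m creep 'ROWS'. ROWS is text: rows parted by semicolons, each of 7 numbers parted by spaces: the shift along the world's x, y, z normalised to -1 to 1, where 1 is 150 mm, then the turn, a rotation vector about the world's x, y, z normalised to -1 to 1, where 1 is 90 degrees, then the opening, from 0 (shut) to 1 (fully open). In form: tx ty tz rx ry rz hand; .... A call has exactly 5 rows; each row is the pose to reach, as a shift and turn from the pose measured when the call began; what a row does not reach only later rows make up. A row lasts 1/10 s, in which the tool goes at most 50 mm and 8.59 degrees, less where a joint would pass 70% of its speed; a pose out of reach is approached as far as the arm can. A call with a number of a shift or a turn outside -1 to 1 is refused whole. A call with a gripper value outside its range is refused whole. The fingers move at their own pace and stop on an object; the grip force is fixed at half the most. Time passes only in rows, so rows that repeat a pose let the fingers close, or fill a call up. It gives the time, the measured TCP pose, the force and the opening at its end, in the units of the state.
- state(): the state, without advancing time (a new reading comes with each control period).
- grab_frame(name): name is "scene" or "top" or "wrist"; returns a dict with "pixels" (384x512x3 uint8, red, green, blue), "fx", "fy", "cx", "cy" (pixels), "k1" (the pictures are not rectified: a ray, as slopes to the right and down, at radius r is drawn at 1 + k1 r^2 times it, then the intrinsics apply), "cam_to_world" (4x4, takes a point from camera to world coordinates). Camera axes: x right, y down, z forward; pixel columns grow to the right and rows downward; lengths in m; the calibration is good to about 2 mm. A picture is of the moment at which its call begins. There is no depth.
- job_done(): hands the job in, once; it reports no verdict.
The state is a dict: "time_s": time; "qpos": joint angles; "joint_vel": joint speeds; "joint_efforts": joint torques, N m; "ee_pos": TCP position; "tcp_rot": TCP orientation; "contact_force": force on the tool from outside, world axes, zero at the start; "wrist_torque": the same for the moment, N m; "grip_width": finger opening in m.
Only numpy, scipy, OpenCV 4.12 (cv2) and the standard library are available. Lean on these libraries where they do the work, as an engineer would, in place of code of your own. Each camera call takes 0.05 s, during which the arm holds its last target. There are 200 camera calls.

## Working session

There is one attempt and no reset: what is moved stays moved. The work goes in short steps, Python scripts to look and compute and a shell command to move; the robot and the scene stay as the last step left them, time stands still between calls to the robot, and variables do not carry over. Pictures are saved under pics/ and viewed, about 8 in all and at most 12, crops included, and the job is handed in when it is done.

```bash
ls; mkdir -p pics; cat > h.py <<'E'
from station import *
import numpy as np, cv2
def shot(n,f):
    g=grab_frame(n); np.savez('pics/'+f+'.npz',**{k:np.array(v) for k,v in g.items()})
    cv2.imwrite('pics/'+f+'.png',cv2.cvtColor(g['pixels'],cv2.COLOR_RGB2BGR)); return g
def load(f): return {k:(v if v.ndim else float(v)) for k,v in np.load('pics/'+f+'.npz').items()}
def ray(g,u,v):
    K=np.array([[g['fx'],0,g['cx']],[0,g['fy'],g['cy']],[0,0,1.]])
    d=np.array([(u-g['cx'])/g['fx'],(v-g['cy'])/g['fy']]); s=d.copy()
    for _ in range(20): s=d/(1+g['k1']*(s@s))
    T=np.array(g['cam_to_world']); r=T[:3,:3]@np.array([s[0],s[1],1]); return T[:3,3],r/np.linalg.norm(r)
def onz(g,u,v,z):
    o,r=ray(g,u,v); return o+r*(z-o[2])/r[2]
def tri(*a):
    A=np.zeros((3,3));b=np.zeros(3)
    for g,u,v in a:
        o,r=ray(g,u,v);P=np.eye(3)-np.outer(r,r);A+=P;b+=P@o
    p=np.linalg.solve(A,b)
    return p,[float(np.linalg.norm((np.eye(3)-np.outer(ray(g,u,v)[1],ray(g,u,v)[1]))@(p-ray(g,u,v)[0]))) for g,u,v in a]
def proj(g,p):
    T=np.array(g['cam_to_world']);c=T[:3,:3].T@(np.array(p)-T[:3,3]);s=c[:2]/c[2];s=s*(1+g['k1']*(s@s))
    return np.array([g['fx']*s[0]+g['cx'],g['fy']*s[1]+g['cy']])
E
python3 - <<'E'
from h import *
a=shot('scene','s0');b=shot('top','t0');c=shot('wrist','w0')
for g in(a,b,c):print(np.round(g['cam_to_world'],3).tolist(),g['fx'],g['k1'])
s=state();print(s)
E
```

```text
pics
[[0.037, 0.565, -0.824, 1.484], [0.999, -0.032, 0.022, -0.164], [-0.014, -0.824, -0.566, 0.718], [0.0, 0.0, 0.0, 1.0]] 470.3320213938332 -0.20067680746441383
[[0.006, -0.981, 0.196, 0.398], [-1.0, -0.01, -0.022, -0.11], [0.023, -0.196, -0.98, 0.943], [0.0, 0.0, 0.0, 1.0]] 399.5438592171152 -0.029702264329233646
[[0.271, -0.909, -0.317, 0.25], [-0.963, -0.257, -0.088, -0.578], [-0.002, 0.329, -0.944, 0.373], [0.0, 0.0, 0.0, 1.0]] 304.72759894372257 0.0033143059802364086
{'time_s': 0.15, 'qpos': array([-1.36571778e+00,  3.08787340e-01,  1.63488862e+00, -1.60639831e-05,
        1.19967714e+00, -6.96875784e-02]), 'joint_vel': array([-6.85465802e-04, -1.81174663e-03, -4.79122945e-03, -7.41992198e-05,
        1.46642746e-03, -5.11100542e-04]), 'joint_efforts': array([-3.08119006e-04, -4.15802372e+01, -2.77147186e+01, -1.70019744e-04,
        6.01770007e-03,  2.96645737e-06]), 'ee_pos': array([ 0.1694182 , -0.60091612,  0.21672454]), 'tcp_rot': array([-0.28694599,  2.07627762, -2.0726015 ]), 'contact_force': array([0.28470752, 0.05624273, 0.46620664]), 'wrist_torque': array([-0.04060621, -0.01208404, -0.02952582]), 'grip_width': 0.0853644094339657}
```

View pics/s0.png

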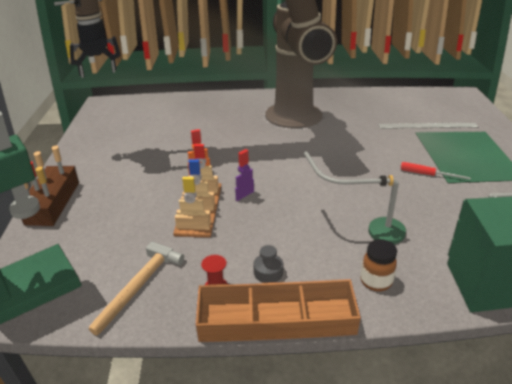

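View pics/t0.png

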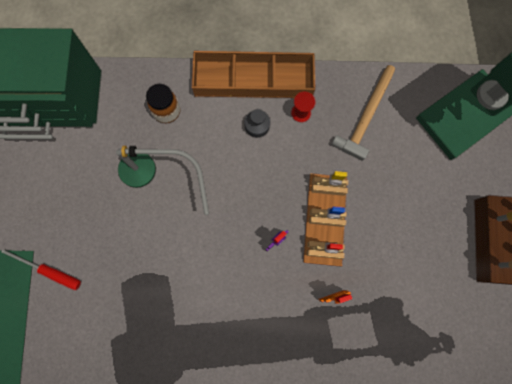

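In the top view the rail runs from its free end at (206,213) to the buffer near (133,152), and the rack is at (327,220).
Things that could be taken for the red template:
- **Top (337,247), scene (199,152):** red tab, standing in the rack. I choose this one.
- **Top (340,297), scene (196,137):** orange look-alike standing outside the rack.
- **Top (279,239), scene (244,157):** purple look-alike.
- **Top (303,107):** red spool, not a template.

A close crop will check the choice.

```bash
python3 - <<'E'
from h import *
a=cv2.imread('pics/t0.png')[160:310,260:360];b=cv2.imread('pics/s0.png')[120:240,165:265]
c=cv2.imread('pics/t0.png')[135:225,115:220]
f=lambda i,s:cv2.resize(i,None,fx=s,fy=s,interpolation=cv2.INTER_CUBIC)
a=f(a,4);b=f(b,3.9);b=b[:600];
m=np.zeros((600,800,3),np.uint8);m[:,:400]=a;m[:468,400:790]=b
cv2.imwrite('pics/c1.png',m)
c=f(c,5);d=f(cv2.imread('pics/s0.png')[140:200,295:405],5)
m=np.zeros((600,560,3),np.uint8)
cv2.imwrite('pics/c2.png',np.vstack([f(cv2.imread('pics/t0.png')[140:220,115:215],4.0),f(cv2.imread('pics/s0.png')[145:195,300:400],4.0)]))
# masks
for n in('t0','s0'):
    h=cv2.cvtColor(cv2.imread(f'pics/{n}.png'),cv2.COLOR_BGR2HSV)
    for nm,lo,hi in(('red',(174,150,90),(180,255,255)),('red2',(0,180,90),(4,255,255)),('blue',(108,130,60),(125,255,255)),('yel',(23,170,120),(33,255,255))):
        k,l,st,ce=cv2.connectedComponentsWithStats(cv2.inRange(h,lo,hi))
        print(n,nm,[(ce[i].round(1).tolist(),st[i].tolist()) for i in range(1,k) if st[i,4]>15])
E
```

```text
t0 red []
t0 red2 [([303.7, 104.3], [293, 92, 22, 30, 405]), ([279.7, 236.4], [275, 232, 11, 10, 44]), ([335.0, 246.1], [329, 243, 13, 7, 65]), ([58.7, 276.6], [37, 264, 43, 26, 449]), ([344.4, 297.9], [338, 295, 14, 7, 63])]
t0 blue [([336.8, 210.1], [330, 207, 15, 7, 75])]
t0 yel [([340.4, 173.9], [334, 172, 13, 5, 56])]
s0 red []
s0 red2 [([352.6, 40.4], [351, 33, 5, 16, 63]), ([459.3, 42.4], [457, 35, 6, 16, 59]), ([387.4, 43.4], [385, 37, 6, 15, 56]), ([145.6, 49.2], [143, 42, 6, 16, 71]), ([110.0, 47.7], [107, 44, 7, 9, 32]), ([198.1, 148.6], [194, 138, 11, 19, 138]), ([422.6, 168.3], [408, 165, 26, 8, 75]), ([213.4, 264.1], [203, 257, 22, 17, 275])]
s0 blue [([194.0, 166.4], [190, 160, 9, 14, 115])]
s0 yel [([421.5, 37.8], [420, 31, 4, 15, 45]), ([181.0, 42.9], [180, 37, 3, 12, 21]), ([67.6, 45.0], [66, 41, 4, 11, 21]), ([188.2, 183.9], [184, 178, 9, 13, 102])]
```

View pics/c1.png

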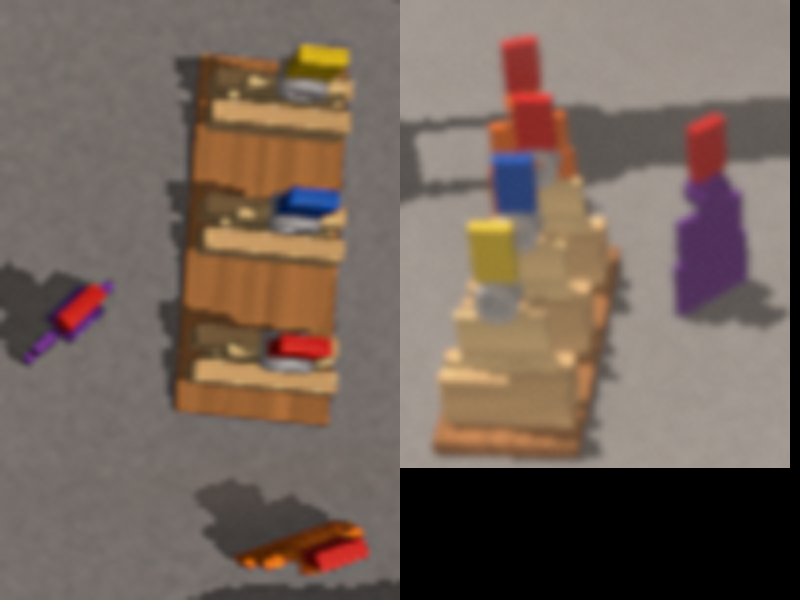

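View pics/c2.png

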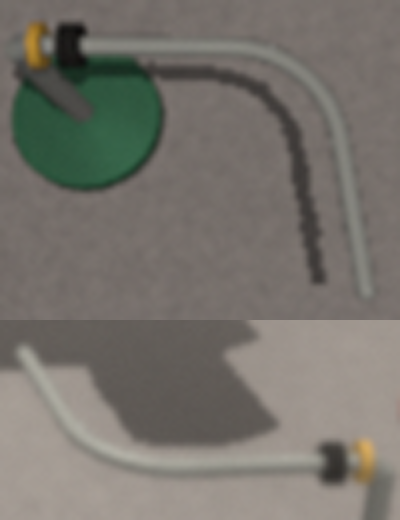

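The crops confirm it. The red-tab template with the aluminium hub and plywood board is in the rack slot nearest the robot, and the orange and purple ones stand outside the rack. The rail tip is at top (206.7,214) and scene (305.7,152), and the buffer face is at about top (136,151.5).

```bash
python3 - <<'E'
from h import *
from scipy.optimize import least_squares
t,s=load('t0'),load('s0')
print('tip',tri((t,206.7,214),(s,305.7,152)))
print('bufface',tri((t,136.3,151.7),(s,380,180.7)))
for n,a,b in(('red',(335.3,246.2),(198.1,148.6)),('blue',(336.8,210.1),(194,166.4)),('yel',(340.4,173.9),(188.2,183.9))): print(n,tri((t,*a),(s,*b)))
# rack base corners top picture at z=.012
for u,v in((310,174),(347,176),(343,266),(304.5,262)): print(onz(t,u,v,.012).round(4))
# rail centreline
h=cv2.cvtColor(cv2.imread('pics/t0.png'),cv2.COLOR_BGR2HSV)
m=cv2.inRange(h,(0,0,118),(180,45,255));m[:145]=0;m[218:]=0;m[:,:137]=0;m[:,212:]=0
k,l,st,ce=cv2.connectedComponentsWithStats(m);i=1+np.argmax(st[1:,4]);m=(l==i);print(st[i])
pts=[]
for v in range(172,213,2): u=np.where(m[v])[0]; pts.append((u.mean(),v))
for u in range(140,185,2): v=np.where(m[:,u])[0]; v=v[v<175]; pts.append((u,v.mean()))
W=np.array([onz(t,*p,.15)[:2] for p in pts]);
allp=np.array([onz(t,u,v,.15)[:2] for v,u in zip(*np.where(m))])
# model: origin(ox,oy), yaw, bend B, all mask pts minimise distance to centreline
def dist(P,q):
    c,si=np.cos(q[2]),np.sin(q[2]);L=(P-q[:2])@np.array([[c,-si],[si,c]])
    x,y=L.T;B=q[3];r=.06
    ang=np.arctan2(x,-y) # 0 at (0,-r)
    d1=y+r; d2=np.hypot(x,y)-r
    n=np.array([np.sin(B),-np.cos(B)]); d3=-(x*n[0]+y*n[1]-r)
    return np.where(x<0,d1,np.where(ang<B,-d2,d3))
tip=onz(t,206.7,214,.15)[:2]
r=least_squares(lambda q:dist(allp,q),[tip[0]+.08,tip[1]+.06,.1,1.4],loss='soft_l1',f_scale=.003)
q=r.x;print(q,np.degrees(q[2:]),np.std(dist(allp,q)))
c,si=np.cos(q[2]),np.sin(q[2]);R=np.array([[c,-si],[si,c]])
print('model tip',q[:2]+R@[-.085,-.06],'meas',tip)
B=q[3];e=R@(np.array([.06*np.sin(B),-.06*np.cos(B)])+.075*np.array([np.cos(B),np.sin(B)]))+q[:2];print('buf',e,onz(t,136.3,151.7,.15))
E
```

```text
tip (array([ 0.51851622, -0.0266536 ,  0.15148442]), [0.0018897226253833477, 0.0018897226253833362])
bufface (array([0.64756164, 0.12269104, 0.14919979]), [0.001785674370989769, 0.0017856743709897165])
red (array([ 0.4573254 , -0.28771007,  0.13551098]), [0.0007079721874059702, 0.0007079721874058419])
blue (array([ 0.53225751, -0.29352635,  0.13000787]), [0.0016225552928428335, 0.0016225552928428183])
yel (array([ 0.60911404, -0.30182414,  0.13228473]), [0.003035064914399469, 0.0030350649143994573])
[ 0.6394 -0.26    0.012 ]
[ 0.6356 -0.3498  0.012 ]
[ 0.4209 -0.3323  0.012 ]
[ 0.4296 -0.243   0.012 ]
[ 137  176   70   42 1230]
[0.49058775 0.06544239 1.13604099 1.9642483 ] [ 65.09035393 112.54313775] 0.01945794015304635
model tip [ 0.50920512 -0.03692163] meas [ 0.51856374 -0.02839558]
buf [0.41812922 0.12848809] [0.64693081 0.12061319 0.15      ]<stdin>:14: RuntimeWarning: Mean of empty slice.
  ret = ret.dtype.type(ret / rcount)
<stdin>:15: RuntimeWarning: Mean of empty slice.
```

```bash
cat > fit.py <<'E'
from h import *
from scipy.optimize import least_squares
t=load('t0')
g=cv2.cvtColor(cv2.imread('pics/t0.png'),cv2.COLOR_BGR2GRAY).astype(float)
hp=np.array([(367,290),(355,225),(345,170),(335,122),(310,88),(270,58),(225,48),(180,47),(130,47),(95,47)])/4+[115,140]
P=[]
for a,b in zip(hp[:-1],hp[1:]):
    n=np.array([-(b-a)[1],(b-a)[0]]);n/=np.linalg.norm(n)
    for f in np.arange(0,1,.125):
        p=a+f*(b-a);d=np.arange(-5,5.01,.25);xy=(p+d[:,None]*n).astype(np.float32)
        w=cv2.remap(g.astype(np.float32),xy[None,:,0].copy(),xy[None,:,1].copy(),cv2.INTER_LINEAR)[0]
        w=np.maximum(w-np.median(g[180:210,150:190])-10,0)
        if w.sum()>0:P.append(p+n*(w@d/w.sum()))
P=np.array(P);W=np.array([onz(t,*p,.15)[:2] for p in P])
def dist(P,q):
    c,si=np.cos(q[2]),np.sin(q[2]);x,y=((P-q[:2])@np.array([[c,-si],[si,c]])).T
    B=q[3];r=.06;ang=np.arctan2(x,-y)
    return np.where(x<0,-(y+r),np.where(ang<B,np.hypot(x,y)-r,x*np.sin(B)-y*np.cos(B)-r))
q=least_squares(lambda q:dist(W,q),[.59,.04,.15,1.4],loss='soft_l1',f_scale=.002).x
if __name__=='__main__':
    print(len(P),q.round(4),np.degrees(q[2:]),'rms',np.sqrt(np.mean(dist(W,q)**2)))
    c,si=np.cos(q[2]),np.sin(q[2]);R=np.array([[c,-si],[si,c]])
    print('tip',q[:2]+R@[-.085,-.06],onz(t,206.7,214,.15));B=q[3]
    L=lambda x,y:(q[:2]+R@np.array([x,y])).round(4)
    print('arc start',L(0,-.06),'arc end',L(.06*np.sin(B),-.06*np.cos(B)),'buf',L(.06*np.sin(B)+.075*np.cos(B),-.06*np.cos(B)+.075*np.sin(B)))
    W2=W[:16];print('leg dir deg',np.degrees(np.arctan2(*np.polyfit(W2[:,0],W2[:,1],1)[:1],1)))
    W3=W[-22:];print('out dir from y',np.polyfit(W3[:,1],W3[:,0],1))
E
python3 fit.py
```

```text
72 [0.589  0.0474 0.1973 1.3747] [11.30467513 78.76218033] rms 8.62544439850387e-05
tip [ 0.51737776 -0.02813875] [ 0.51856374 -0.02839558  0.15      ]
arc start [ 0.6007 -0.0115] arc end [0.649  0.0474] buf [0.6489 0.1224]
leg dir deg 11.23719929713219
out dir from y [-0.00139963  0.6490444 ]
```

```bash
python3 - <<'E'
from h import *
from scipy.spatial.transform import Rotation as Ro
s=state();M=Ro.from_rotvec(s['tcp_rot']).as_matrix();print(M.round(3)); print('z yaw',np.degrees(np.arctan2(M[1,2],M[0,2])))
t=load('t0');print(onz(t,344,298,.12),onz(t,337,297,.08),onz(t,279,237,.12))
for y in(-4.7,175.3):
  c,si=np.cos(np.radians(y)),np.sin(np.radians(y))
  z=np.array([c,si,0]);yy=np.array([0,0,-1.]);x=np.cross(yy,z)
  D=Ro.from_matrix(np.c_[x,yy,z])*Ro.from_rotvec(s['tcp_rot']).inv();print(y,D.as_rotvec()/np.pi*2)
print((np.array([.457,-.289,.26])-s['ee_pos'])/.15)
E
```

```text
[[-0.962 -0.     0.271]
 [-0.271  0.002 -0.962]
 [-0.    -1.    -0.002]]
z yaw -74.25672079068083
[ 0.3545079  -0.30632465  0.12      ] [ 0.35443105 -0.3010377   0.08      ] [ 0.47659443 -0.17556669  0.12      ]
-4.7 [-0.00081317 -0.00087249  0.7728523 ]
175.3 [-9.62074373e-04  8.96655680e-04 -1.22714712e+00]
[1.91721197 2.07944078 0.2885031 ]
```

```bash
python3 -m creep '0.2 0.2 0.2 0 0 0.1 1; 0.4 0.4 0.3 0 0 0.2 1; 0.6 0.6 0.4 0 0 0.3 1; 0.8 0.8 0.4 0 0 0.35 1; 0.96 1 0.4 0 0 0.4 1'; python3 -c "
from h import *
s=state();print((np.array([.457,-.289,.24])-s['ee_pos'])/.15,s['tcp_rot'])"
```

```text
time_s: 0.65
ee_pos: [0.3149, -0.4498, 0.2774]
tcp_rot: [-0.818, 1.679, -1.679]
contact_force: [-0.2, -0.4, -0.1]
grip_width: 0.086
[ 0.94708661  1.07203392 -0.24928568] [-0.81843825  1.67927758 -1.67899259]
```

```bash
python3 -m creep '0.2 0.25 0 0 0 0.08 1; 0.4 0.5 0 0 0 0.16 1; 0.6 0.75 -0.1 0 0 0.24 1; 0.8 1 -0.2 0 0 0.32 1; 0.95 1 -0.25 0 0 0.37 1'; cat > chk.py <<'E'
from h import *
import sys
from scipy.spatial.transform import Rotation as Ro
s=state();M=Ro.from_rotvec(s['tcp_rot']).as_matrix()
print('pos',s['ee_pos'].round(4),'zyaw',np.degrees(np.arctan2(M[1,2],M[0,2])).round(2),'yz',M[:,1].round(3),'F',s['contact_force'].round(1),'T',s['wrist_torque'].round(2),'w',s['grip_width'].round(4),'t',s['time_s'])
E
python3 - <<'E'
import chk
from h import *
g=shot('wrist','w1');h=cv2.cvtColor(cv2.imread('pics/w1.png'),cv2.COLOR_BGR2HSV)
for nm,lo,hi in(('red',(0,150,60),(5,255,255)),('blue',(108,110,50),(125,255,255))):
    k,l,st,ce=cv2.connectedComponentsWithStats(cv2.inRange(h,lo,hi))
    print(nm,[(ce[i].round(1).tolist(),st[i].tolist()) for i in range(1,k) if st[i,4]>40])
E
```

```text
time_s: 1.15
ee_pos: [0.4577, -0.2945, 0.2381]
tcp_rot: [-1.172, 1.268, -1.26]
contact_force: [-0.4, -1.0, 0.5]
grip_width: 0.0855Traceback (most recent call last):
  File "<stdin>", line 1, in <module>
  File "chk.py", line 5, in <module>
    print('pos',s['ee_pos'].round(4),'zyaw',np.degrees(np.arctan2(M[1,2],M[0,2])).round(2),'yz',M[:,1].round(3),'F',s['contact_force'].round(1),'T',s['wrist_torque'].round(2),'w',s['grip_width'].round(4),'t',s['time_s'])
                                                                                                                                                                                   ^^^^^^^^^^^^^^^^^^^^^
AttributeError: 'float' object has no attribute 'round'
```

```bash
sed -i "s/s\['grip_width'\].round(4)/round(s['grip_width'],4)/" chk.py
python3 -m creep '0 0.03 0 0 0 -0.1 1; 0 0.03 0 0 0 -0.1 1; 0 0.03 0 0 0 -0.1 1;0 0.03 0 0 0 -0.1 1;0 0.03 0 0 0 -0.1 1'
python3 - <<'E'
import chk
from h import *
g=shot('wrist','w1');h=cv2.cvtColor(cv2.imread('pics/w1.png'),cv2.COLOR_BGR2HSV)
for nm,lo,hi in(('red',(0,150,60),(5,255,255)),('blue',(108,110,50),(125,255,255))):
    k,l,st,ce=cv2.connectedComponentsWithStats(cv2.inRange(h,lo,hi))
    print(nm,[(ce[i].round(1).tolist(),st[i].tolist()) for i in range(1,k) if st[i,4]>40])
E
```

```text
time_s: 1.65
ee_pos: [0.4574, -0.2908, 0.2385]
tcp_rot: [-1.089, 1.381, -1.374]
contact_force: [-0.7, -0.6, -0.0]
grip_width: 0.0854
pos [ 0.4574 -0.2908  0.2385] zyaw -13.28 yz [-0.001  0.004 -1.   ] F [-0.7 -0.6 -0. ] T [ 0.05 -0.03 -0.01] w 0.0854 t 1.65
red [([247.9, 45.6], [233, 30, 31, 33, 489]), ([255.7, 183.2], [249, 164, 14, 39, 436]), ([159.2, 218.1], [142, 199, 34, 39, 725])]
blue [([339.5, 171.8], [329, 154, 21, 38, 604])]
```

View pics/w1.png

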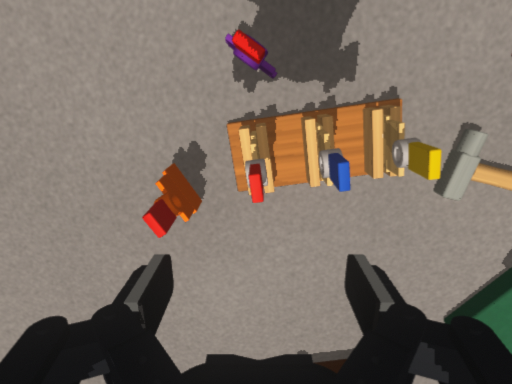

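```bash
python3 - <<'E'
from h import *
w,t,s=load('w1'),load('t0'),load('s0')
for n,g,lo in(('w1',w,(255.7,183.2)),('t0',t,(335,246.1)),('s0',s,(198.1,148.6))):
    h=cv2.cvtColor(cv2.imread(f'pics/{n}.png'),cv2.COLOR_BGR2HSV)
    m=cv2.inRange(h,(0,120,50),(6,255,255))|cv2.inRange(h,(175,120,50),(180,255,255))
    k,l,st,ce=cv2.connectedComponentsWithStats(m);i=l[int(lo[1]),int(lo[0])];print(n,st[i,:4],end=' ')
    y=np.radians(-4.7);a=np.array([np.cos(y),np.sin(y)]);b=np.array([-a[1],a[0]])
    Q=[]
    for z in(.117,.148):
        for i in(-1,1):
            for j in(-1,1):
                p=np.array([.4567,-.290])+a*i*.005+b*j*.013;Q.append(proj(g,[*p,z]))
    Q=np.array(Q);print('pred',Q.min(0).round(1),np.ptp(Q,axis=0).round(1));
    if n=='w1':print(Q.round(0).tolist())
img=cv2.imread('pics/w1.png')[85:215,215:455];cv2.imwrite('pics/c3.png',cv2.resize(img,None,fx=3.3,fy=3.3,interpolation=cv2.INTER_CUBIC))
E
```

```text
w1 [249 164  15  39] pred [250.9 167.3] [16.1 39.2]
[[256.0, 195.0], [252.0, 169.0], [266.0, 193.0], [262.0, 167.0], [256.0, 206.0], [251.0, 178.0], [267.0, 205.0], [263.0, 176.0]]
t0 [327 243  16   7] pred [327.7 243. ] [16.3  7.1]
s0 [191 129  14  30] pred [191.  143.1] [11.9 12.8]
```

View pics/c3.png

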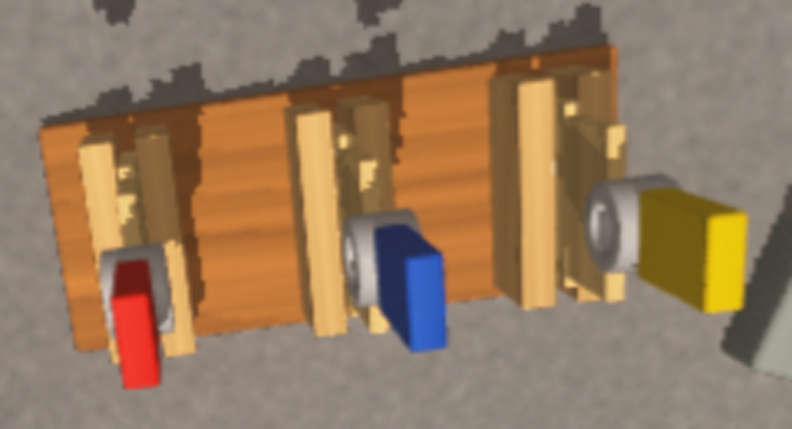

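The crop shows the red tab in the left-hand slot with its hub below. It matches the prediction from the top view and rack to about 2 mm. Next I descend and grip the tab across its 10 mm thickness.

```bash
python3 -m creep '0 0 -0.1 0 0 0.09 1; 0 0.01 -0.25 0 0 0.095 1; 0 0.01 -0.42 0 0 0.095 1; 0 0.01 -0.58 0 0 0.095 1; 0 0.01 -0.69 0 0 0.095 1'; python3 chk.py; python3 -m creep '0 0 0 0 0 0 0.6; 0 0 0 0 0 0 0.5; 0 0 0 0 0 0 0.4; 0 0 0 0 0 0 0.35; 0 0 0 0 0 0 0.3'; python3 chk.py
```

```text
time_s: 2.2
ee_pos: [0.4564, -0.2892, 0.1334]
tcp_rot: [-1.168, 1.275, -1.265]
contact_force: [-0.4, 0.2, -0.2]
grip_width: 0.0857
pos [ 0.4564 -0.2892  0.1334] zyaw -4.76 yz [-0.003  0.005 -1.   ] F [-0.4  0.2 -0.2] T [ 0.03 -0.04  0.  ] w 0.0857 t 2.2
time_s: 2.7
ee_pos: [0.4571, -0.2898, 0.1346]
tcp_rot: [-1.168, 1.273, -1.267]
contact_force: [-0.1, -0.4, -0.6]
grip_width: 0.0256
pos [ 0.4571 -0.2898  0.1346] zyaw -4.76 yz [-0.002  0.003 -1.   ] F [-0.1 -0.4 -0.6] T [-0.04  0.01 -0.06] w 0.0256 t 2.7
```

Before closing, I check with one wrist picture that the tab lies between the pads.

```bash
python3 -c "
from h import *
shot('wrist','w2');i=cv2.imread('pics/w2.png')[180:384,120:400];cv2.imwrite('pics/w2c.png',cv2.resize(i,None,fx=2.5,fy=2.5))"
```

```text
(no output)
```

View pics/w2c.png

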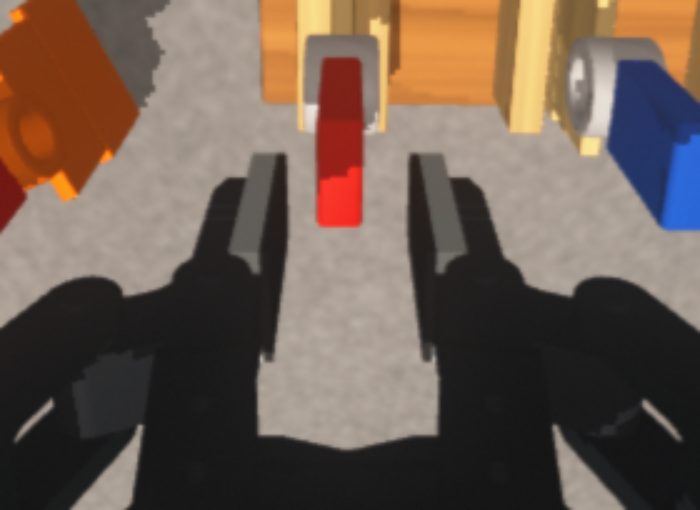

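```bash
python3 -c "
from h import *
g=load('w2');f=lambda p:((proj(g,p)-[120,180])*2.5).round(0)
for y in(-.277,-.303):print('tab top y',y,f([.457,y,.148]))
for z in(.115,.12):
  for y in(-.279,-.301):print('pad x+13',y,z,f([.470,y,z]))
print('hub top',f([.457,-.29,.111]),g['cam_to_world'][:3,3])"
```

```text
tab top y -0.277 [346. 135.]
tab top y -0.303 [356. 241.]
pad x+13 -0.279 0.115 [399.  78.]
pad x+13 -0.301 0.115 [404. 157.]
pad x+13 -0.279 0.12 [400.  86.]
pad x+13 -0.301 0.12 [405. 166.]
hub top [351. 115.] [ 0.46344641 -0.2057315   0.29101999]
```

```bash
python3 -c "
from h import *
def p(g,u,v,d):
  o,r=ray(g,u,v);T=g['cam_to_world'];return o+r*d/(r@T[:3,2])
g=load('w2')
for u,v in((285,153),(410,153)):print('w2',p(g,u/2.5+120,v/2.5+180,.156), onz(g,u/2.5+120,v/2.5+180,.125))
g=load('w1')
for u in(172,347):print('w1',p(g,u,255,.149)-[.4574,-.2908,.2385])
g=load('w2')
print('tabtop far',onz(g,340/2.5+120,225/2.5+180,.148),'near',onz(g,340/2.5+120,122/2.5+180,.148))
"
```

```text
w2 [ 0.44438606 -0.27837524  0.15153989] [ 0.4407593 -0.2921977  0.125    ]
w2 [ 0.46989126 -0.28050424  0.15148225] [ 0.4711144  -0.29469504  0.125     ]
w1 [-0.04046039  0.01682695  0.02547525]
w1 [ 0.04278056 -0.00284131  0.02525949]
tabtop far [ 0.45390539 -0.29859857  0.148     ] near [ 0.45602769 -0.2740233   0.148     ]
```

```bash
python3 -m creep '0 0.01 0 0 0 0 0.2; 0 0.01 0 0 0 0 0.1; 0 0.01 0 0 0 0 0; 0 0.01 0 0 0 0 0; 0 0.01 0 0 0 0 0'; python3 chk.py;  python3 -c "
from h import *
shot('wrist','w3');i=cv2.imread('pics/w3.png')[180:384,120:400];j=cv2.imread('pics/w3.png')
shot('scene','s1');k=cv2.imread('pics/s1.png')[60:240,130:270]
i=cv2.resize(i,(400,291));k=cv2.resize(k,(400,514),interpolation=cv2.INTER_CUBIC)
m=np.zeros((514,800,3),np.uint8);m[:291,:400]=i;m[:,400:]=k;cv2.imwrite('pics/c4.png',m)"
```

```text
time_s: 3.25
ee_pos: [0.4571, -0.2882, 0.1346]
tcp_rot: [-1.168, 1.273, -1.267]
contact_force: [0.4, 0.2, 1.4]
grip_width: 0.0003
pos [ 0.4571 -0.2882  0.1346] zyaw -4.75 yz [-0.002  0.003 -1.   ] F [0.4 0.2 1.4] T [ 0.02  0.04 -0.04] w 0.0003 t 3.25
```

View pics/c4.png

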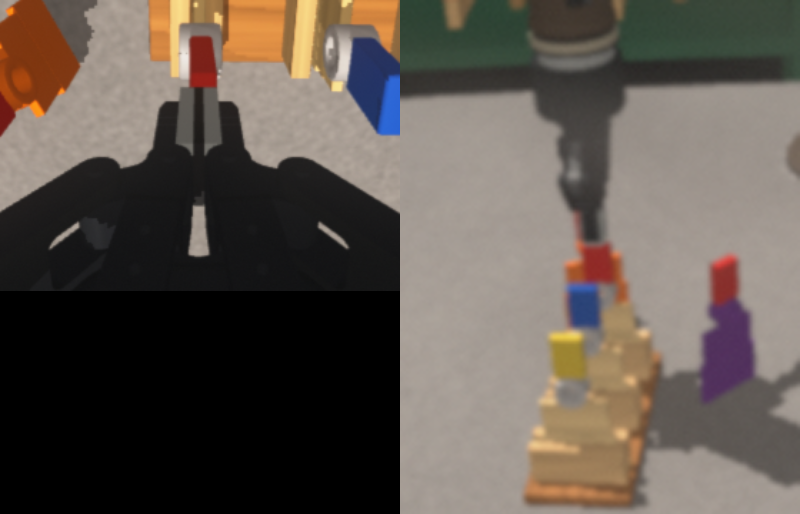

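```bash
python3 -c "
from h import *
g=load('w3');s=load('s1')
print(tri((g,260,241.6),(s,197.2,143.3)))
# tool point checks
for z in(.1156,.1346,.148,.155,.165): print(z,proj(s,[.457,-.288,z]).round(1),proj(g,[.457,-.277,z]).round(1))
print(grab_frame('wrist')['cam_to_world'][:3,3]-state()['ee_pos'])
"
```

```text
(array([ 0.45679174, -0.28456446,  0.14802727]), [0.004109881797826579, 0.004109881797826456])
0.1156 [198.4 155.3] [258.7 212.6]
0.1346 [197.7 148.8] [258.6 225.6]
0.148 [197.3 144.1] [258.6 236.6]
0.155 [197.1 141.7] [258.5 243. ]
0.165 [196.7 138.1] [258.5 253.2]
[0.00637807 0.08398591 0.1564373 ]
```

The jaws shut to 0.3 mm, so nothing is gripped. The picture shows the tips just at the tab's top. Triangulated, they stand at z≈0.150, which is 15 mm above the reported TCP and not 19 mm ahead of it as the text says. I trust the measurement, so I open and go about 31 mm lower.

```bash
python3 -m creep '0 0 0.03 0 0 0 1; 0 0 0.03 0 0 0 1; 0 0 0.03 0 0 0 1; 0 0 0.03 0 0 0 1; 0 0 0.03 0 0 0 1'; python3 -m creep '0 0 0.0 0 0 0 1; 0 0 -0.05 0 0 0 1; 0 0 -0.12 0 0 0 1; 0 0 -0.18 0 0 0 1; 0 0 -0.235 0 0 0 1'; python3 chk.py; python3 -m creep '0 0 0 0 0 0 0.5; 0 0 0 0 0 0 0.35; 0 0 0 0 0 0 0.3; 0 0 0 0 0 0 0.25; 0 0 0 0 0 0 0.25'; python3 chk.py;  python3 -c "
from h import *
shot('wrist','w4')
h=cv2.cvtColor(cv2.imread('pics/w4.png'),cv2.COLOR_BGR2HSV)
k,l,st,ce=cv2.connectedComponentsWithStats(cv2.inRange(h,(0,120,40),(6,255,255)));print(st[1:][st[1:,4]>60])
g=load('w4');print([proj(g,[.457,y,z]).round(0).tolist() for y,z in((-.277,.148),(-.303,.148),(-.277,.117))])"
```

```text
time_s: 3.9
ee_pos: [0.4569, -0.2881, 0.1389]
tcp_rot: [-1.168, 1.273, -1.266]
contact_force: [0.0, -0.3, 0.7]
grip_width: 0.0722
time_s: 4.4
ee_pos: [0.4563, -0.2876, 0.1021]
tcp_rot: [-1.168, 1.275, -1.265]
contact_force: [0.7, 0.3, -0.3]
grip_width: 0.0853
pos [ 0.4563 -0.2876  0.1021] zyaw -4.75 yz [-0.003  0.005 -1.   ] F [ 0.7  0.3 -0.3] T [-0.03 -0.06  0.02] w 0.0853 t 4.4
time_s: 4.9
ee_pos: [0.4567, -0.2879, 0.1026]
tcp_rot: [-1.168, 1.274, -1.266]
contact_force: [-0.2, -0.1, 0.3]
grip_width: 0.0216
pos [ 0.4567 -0.2879  0.1026] zyaw -4.76 yz [-0.003  0.004 -1.   ] F [-0.2 -0.1  0.3] T [ 0.02 -0.01 -0.02] w 0.0216 t 4.9
[[ 254    0   66   50 2043]
 [ 252  227   23   88 1893]
 [  33  257   79   82 3532]]
[[259.0, 272.0], [264.0, 321.0], [259.0, 238.0]]
```

```bash
python3 -m creep '0 0 0 0 0 0 0.15; 0 0 0 0 0 0 0.05; 0 0 0 0 0 0 0; 0 0 0 0 0 0 0; 0 0 0 0 0 0 0'; python3 chk.py
```

```text
time_s: 5.45
ee_pos: [0.4566, -0.288, 0.103]
tcp_rot: [-1.168, 1.274, -1.266]
contact_force: [-1.6, 1.0, 4.4]
grip_width: 0.0088
pos [ 0.4566 -0.288   0.103 ] zyaw -4.75 yz [-0.003  0.004 -1.   ] F [-1.6  1.   4.4] T [ 0.06  0.39 -0.02] w 0.0088 t 5.45
```

```bash
python3 -m creep '0 0 0.04 0 0 0 0; 0 0 0.12 0 0 0 0; 0 0 0.22 0 0 0 0; 0 0 0.36 0 0 0 0; 0 0 0.5 0 0 0 0'; python3 chk.py; python3 -m creep '0 0 0.2 0 0 0 0; 0 0 0.4 0 0 0 0; 0 0 0.55 0 0 0 0; 0 0 0.6 0 0 0 0; 0 0 0.6 0 0 0 0'; python3 chk.py
```

```text
time_s: 5.95
ee_pos: [0.4567, -0.288, 0.1795]
tcp_rot: [-1.168, 1.274, -1.266]
contact_force: [0.2, -0.2, -1.8]
grip_width: 0.0091
pos [ 0.4567 -0.288   0.1795] zyaw -4.75 yz [-0.002  0.004 -1.   ] F [ 0.2 -0.2 -1.8] T [-0.    0.    0.02] w 0.0091 t 5.95
time_s: 6.45
ee_pos: [0.4575, -0.2885, 0.2716]
tcp_rot: [-1.167, 1.27, -1.269]
contact_force: [-0.2, -0.8, -1.6]
grip_width: 0.0092
pos [ 0.4575 -0.2885  0.2716] zyaw -4.75 yz [ 0.001  0.001 -1.   ] F [-0.2 -0.8 -1.6] T [-0.01  0.02 -0.04] w 0.0092 t 6.45
```

```bash
python3 -m creep '0 0.2 0 0 0 0.02 0; 0.01 0.45 0 0 0 0.05 0; 0.02 0.7 0 0 0 0.08 0; 0.03 0.9 0 0 0 0.11 0; 0.03 1 0 0 0 0.14 0';  python3 -m creep '0.01 0.2 0 0 0 0.01 0; 0.01 0.45 -0.05 0 0 0.03 0; 0.02 0.6 -0.2 0 0 0.038 0; 0.02 0.66 -0.4 0 0 0.038 0; 0.02 0.66 -0.55 0 0 0.038 0'; python3 chk.py
```

```text
time_s: 6.95
ee_pos: [0.4606, -0.1359, 0.2696]
tcp_rot: [-1.272, 1.108, -1.1]
contact_force: [0.3, -0.0, -2.0]
grip_width: 0.0092
time_s: 7.45
ee_pos: [0.4621, -0.0356, 0.1846]
tcp_rot: [-1.3, 1.064, -1.052]
contact_force: [-0.2, -0.1, -2.3]
grip_width: 0.0091
pos [ 0.4621 -0.0356  0.1846] zyaw 11.69 yz [-0.006  0.004 -1.   ] F [-0.2 -0.1 -2.3] T [-0.05  0.01  0.02] w 0.0091 t 7.45
```

```bash
python3 -m creep '0 -0.01 -0.08 0 0 -0.004 0; 0 -0.02 -0.15 0 0 -0.004 0; 0 -0.023 -0.2 0 0 -0.004 0; 0 -0.023 -0.2 0 0 -0.004 0; 0 -0.023 -0.2 0 0 -0.004 0'; python3 chk.py; python3 - <<'E'
from h import *
w,s=shot('wrist','w5'),shot('scene','s5');shot('top','t5')
a=cv2.imread('pics/w5.png')[130:384,100:420];b=cv2.imread('pics/s5.png')[90:240,230:410]
a=cv2.resize(a,(480,381));b=cv2.resize(b,(720,600),interpolation=cv2.INTER_CUBIC)
cv2.imwrite('pics/c5.png',b[:,:560]);cv2.imwrite('pics/c5w.png',a)
E
```

```text
time_s: 7.95
ee_pos: [0.4628, -0.0395, 0.1552]
tcp_rot: [-1.296, 1.068, -1.058]
contact_force: [-0.9, -0.2, -1.7]
grip_width: 0.0092
pos [ 0.4628 -0.0395  0.1552] zyaw 11.29 yz [-0.005  0.004 -1.   ] F [-0.9 -0.2 -1.7] T [ 0.02  0.02 -0.02] w 0.0092 t 7.95
```

View pics/c5.png

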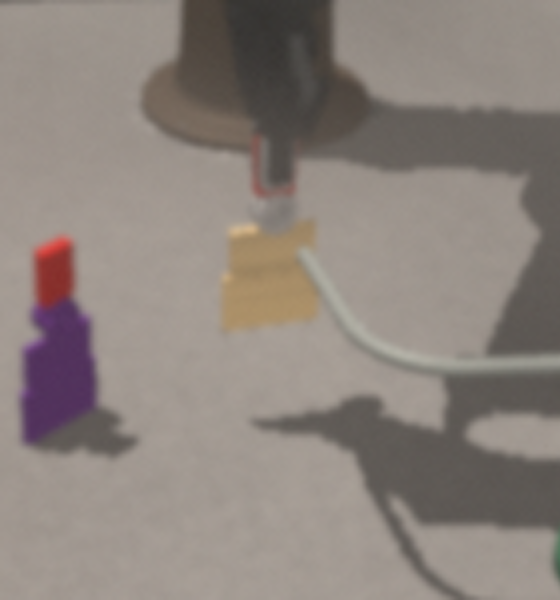

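```bash
python3 - <<'E'
from h import *
s,w,t=load('s5'),load('w5'),load('t5')
print('tip proj',proj(s,[.5174,-.0281,.15]),'meas (305.2..305.7,152)')
print('hub face pred',proj(s,[.4726,-.0375,.149]),'meas 299,142.5')
b=cv2.imread('pics/s5.png')[100:180,270:330]
b=cv2.resize(b,None,fx=7.5,fy=7.5,interpolation=cv2.INTER_CUBIC)
a=cv2.imread('pics/w5.png');a=cv2.resize(a[150:384,170:350],None,fx=1.95,fy=2.56)[:600]
print('wrist: tip',proj(w,[.5174,-.0281,.15]),'hub',[proj(w,p).round(0).tolist() for p in([.4628,-.0395,.149],[.4726,-.0375,.163],[.53,-.0256,.155],[.55,-.0216,.155])])
print('top tip meas (206.7,214)',proj(t,[.5174,-.0281,.15]),'hub',proj(t,[.4628,-.0395,.149]))
m=np.zeros((600,450+351,3),np.uint8)[:,:800];m[:,:450]=b;m[:a.shape[0],450:800]=a[:,:350];cv2.imwrite('pics/c6.png',m)
E
```

```text
tip proj [304.22999673 152.38716085] meas (305.2..305.7,152)
hub face pred [298.29720877 143.71667263] meas 299,142.5
wrist: tip [354.84903489 238.80955827] hub [[260.0, 239.0], [279.0, 250.0], [380.0, 243.0], [415.0, 243.0]]
top tip meas (206.7,214) [206.53478332 214.57365879] hub [211.53543572 242.01026729]
```

View pics/c6.png

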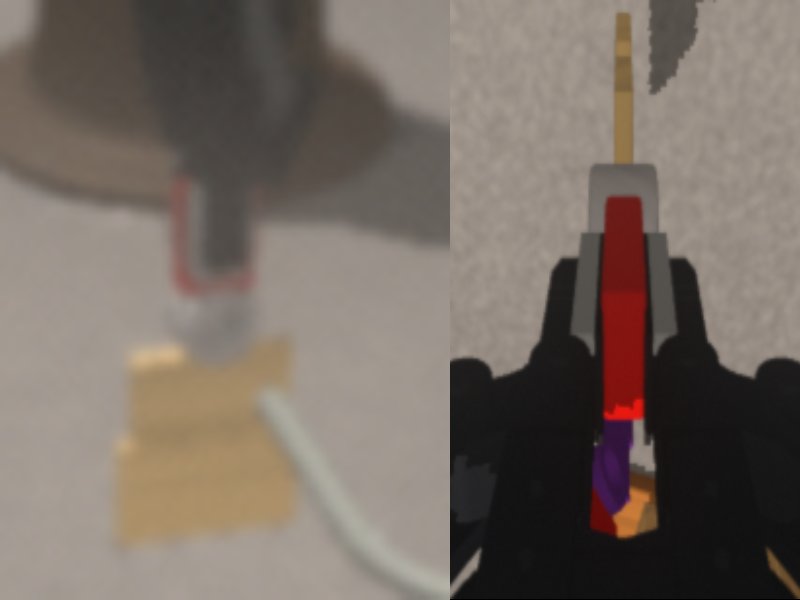

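```bash
python3 -m creep '0.06 0.02 0 0 0 0 0; 0.12 0.035 0 0 0 0 0; 0.18 0.045 0 0 0 0 0; 0.24 0.058 0 0 0 0 0; 0.26 0.062 0 0 0 0 0'; python3 chk.py; python3 - <<'E'
from h import *
w,s,t=shot('wrist','w6'),shot('scene','s6'),shot('top','t6')
b=cv2.imread('pics/s6.png')[105:175,275:335]
b=cv2.resize(b,None,fx=6.6,fy=6.6,interpolation=cv2.INTER_CUBIC)
a=cv2.imread('pics/t6.png')[175:255,170:250];a=cv2.resize(a,None,fx=5,fy=5,interpolation=cv2.INTER_CUBIC)
m=np.zeros((600,800,3),np.uint8);m[:b.shape[0],:b.shape[1]]=b;m[:400,400:800]=a
c=cv2.imread('pics/w6.png')[190:384,200:470];c=cv2.resize(c,(278,200));m[400:600,500:778]=c
cv2.imwrite('pics/c7.png',m)
E
```

```text
time_s: 8.6
ee_pos: [0.5036, -0.0298, 0.1557]
tcp_rot: [-1.295, 1.066, -1.058]
contact_force: [0.7, -0.8, -1.4]
grip_width: 0.0094
pos [ 0.5036 -0.0298  0.1557] zyaw 11.34 yz [-0.003  0.004 -1.   ] F [ 0.7 -0.8 -1.4] T [ 0.05 -0.03 -0.05] w 0.0094 t 8.6
```

View pics/c7.png

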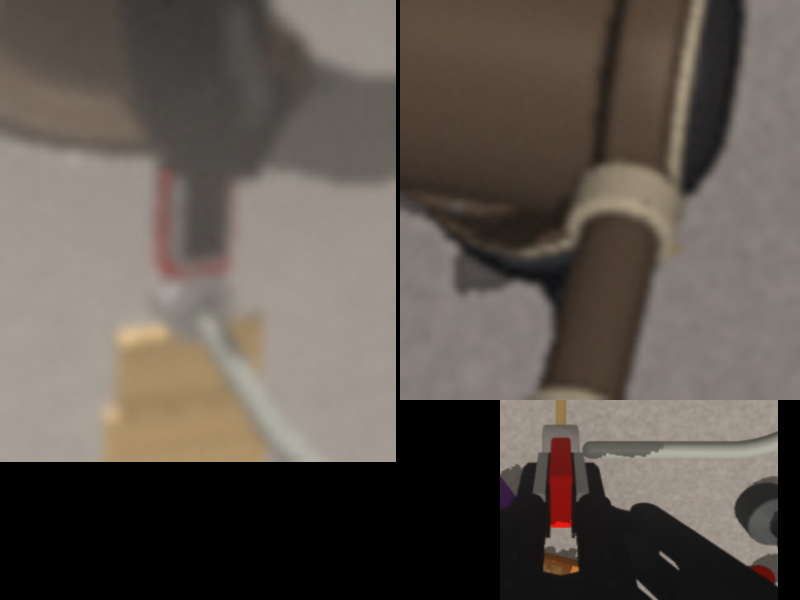

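```bash
python3 - <<'E'
from h import *
w,s,t=load('w6'),load('s6'),load('t0')
print('pred tip in w6',proj(w,[.5174,-.0281,.15]),'rail pts',proj(w,[.56,-.0196,.15]))
# rail edges in w6 by columns
g=cv2.cvtColor(cv2.imread('pics/w6.png'),cv2.COLOR_BGR2GRAY)
for u in(290,300,310,320,340,360,380): 
    print(u,g[222:254,u].tolist())
print('s6 pred tip end',proj(s,[.5174,-.0281,.15]),'sphere c',proj(s,[.5223,-.0271,.15]))
c=np.array([.5036,-.0298,.1497]);print('hubface c',proj(s,c+[.0098,.002,0]),'bottom',proj(s,c+[.0098,.002,-.014]),'back top',proj(s,c+[-.0098,-.002,.014]))
print('hub wrist +y edge front/back ends',proj(w,c+[.0098-.0027,.002+.0137,0]),proj(w,c+[-.0098-.0027,-.002+.0137,0]))
S=cv2.imread('pics/s6.png')[140:165,292:314];print(cv2.cvtColor(S,cv2.COLOR_BGR2GRAY))
E
```

```text
pred tip in w6 [283.7373967  240.61957778] rail pts [356.90552046 240.77522929]
290 [141, 143, 145, 146, 149, 152, 154, 142, 88, 84, 88, 92, 94, 94, 96, 99, 106, 106, 101, 98, 94, 90, 87, 86, 95, 139, 141, 136, 106, 47, 30, 30]
300 [143, 144, 145, 146, 144, 143, 143, 134, 87, 84, 89, 91, 94, 95, 96, 99, 104, 106, 102, 99, 95, 109, 155, 158, 151, 144, 144, 145, 145, 144, 143, 142]
310 [150, 149, 148, 146, 147, 148, 147, 137, 87, 84, 89, 92, 94, 95, 96, 99, 104, 106, 102, 101, 114, 163, 166, 160, 152, 148, 144, 142, 141, 141, 143, 144]
320 [144, 145, 147, 149, 150, 150, 148, 136, 87, 85, 88, 91, 94, 95, 97, 98, 104, 105, 102, 99, 95, 93, 110, 156, 152, 145, 142, 142, 142, 143, 147, 149]
340 [147, 147, 149, 149, 151, 151, 151, 138, 87, 84, 89, 93, 95, 96, 97, 98, 102, 103, 101, 99, 95, 93, 109, 157, 157, 152, 151, 149, 148, 149, 149, 148]
360 [152, 152, 154, 154, 152, 152, 152, 144, 99, 87, 97, 110, 123, 132, 142, 152, 160, 169, 172, 175, 174, 170, 167, 163, 157, 147, 151, 152, 155, 160, 159, 155]
380 [149, 151, 152, 153, 153, 155, 154, 144, 99, 88, 97, 110, 123, 132, 142, 150, 159, 167
[... 1976 characters left out ...]
7 137 136 137 139 148 145 131
  123 131 137 141]
 [153 148 142 139 138 137 138 139 139 139 139 140 138 137 137 142 147 141
  135 133 137 142]
 [153 145 141 139 139 140 140 140 140 141 141 142 140 140 138 139 145 153
  155 148 146 146]
 [152 148 142 141 141 141 142 142 142 142 143 144 144 143 140 139 142 154
  162 163 159 152]
 [153 148 143 143 143 143 143 144 143 143 145 144 144 143 143 140 139 146
  160 168 168 160]
 [152 145 145 143 145 144 144 144 143 144 143 144 144 143 142 141 137 138
  151 164 171 165]
 [151 146 145 144 144 143 142 142 142 141 141 140 140 140 140 138 136 133
  142 158 169 171]
 [151 144 142 141 140 141 139 139 137 137 138 138 137 136 135 135 133 134
  137 149 162 170]]
```

```bash
python3 -m creep '0 0.004 -0.008 0 0 0 0; 0.013 0.007 -0.008 0 0 0 0; 0.026 0.01 -0.008 0 0 0 0; 0.039 0.012 -0.008 0 0 0 0; 0.046 0.013 -0.008 0 0 0 0'; python3 chk.py
```

```text
time_s: 9.25
ee_pos: [0.5092, -0.028, 0.1543]
tcp_rot: [-1.296, 1.067, -1.057]
contact_force: [0.1, 1.0, -1.4]
grip_width: 0.0093
pos [ 0.5092 -0.028   0.1543] zyaw 11.33 yz [-0.005  0.004 -1.   ] F [ 0.1  1.  -1.4] T [-0.05  0.05  0.  ] w 0.0093 t 9.25
```

```bash
python3 -m creep '0.008 0.0016 0 0 0 0 0; 0.016 0.003 0 0 0 0 0; 0.024 0.005 0 0 0 0 0; 0.032 0.0065 0 0 0 0 0; 0.04 0.008 0 0 0 0 0'; python3 chk.py;python3 -m creep '0.008 0.0016 0 0 0 0 0; 0.016 0.003 0 0 0 0 0; 0.024 0.005 0 0 0 0 0; 0.032 0.0065 0 0 0 0 0; 0.032 0.0065 0 0 0 0 0'; python3 chk.py
```

```text
time_s: 9.75
ee_pos: [0.5152, -0.0268, 0.1542]
tcp_rot: [-1.296, 1.067, -1.057]
contact_force: [-0.3, 0.4, -2.2]
grip_width: 0.0096
pos [ 0.5152 -0.0268  0.1542] zyaw 11.33 yz [-0.005  0.004 -1.   ] F [-0.3  0.4 -2.2] T [-0.05  0.03 -0.05] w 0.0096 t 9.75
time_s: 10.25
ee_pos: [0.5203, -0.0258, 0.1543]
tcp_rot: [-1.296, 1.067, -1.058]
contact_force: [0.4, 0.1, -1.6]
grip_width: 0.0093
pos [ 0.5203 -0.0258  0.1543] zyaw 11.33 yz [-0.004  0.004 -1.   ] F [ 0.4  0.1 -1.6] T [ 0.02  0.   -0.  ] w 0.0093 t 10.25
```

```bash
D='-m creep'; f(){ grep -E 'ee_pos|force'; }
python3 -m creep '0 0 -0.007 0 0 0 0; 0 0 -0.007 0 0 0 0; 0 0 -0.007 0 0 0 0; 0 0 -0.007 0 0 0 0; 0 0 -0.007 0 0 0 0'|f
python3 -m creep '0 0 -0.007 0 0 0 0; 0 0 -0.007 0 0 0 0; 0 0 -0.007 0 0 0 0; 0 0 -0.007 0 0 0 0; 0 0 -0.007 0 0 0 0'|f
python3 -m creep '0 0 0.02 0 0 0 0; 0 0.007 0.02 0 0 0 0; 0 0.01 0.02 0 0 0 0; 0 0.01 0.02 0 0 0 0; 0 0.01 0.02 0 0 0 0'|f
```

```text
ee_pos: [0.5205, -0.0259, 0.1535]
contact_force: [0.1, -0.7, 1.0]
ee_pos: [0.5206, -0.026, 0.1533]
contact_force: [-2.4, -0.1, 5.1]
ee_pos: [0.5205, -0.0245, 0.1561]
contact_force: [0.9, -1.3, -1.9]
```

```bash
f(){ grep -E 'ee_pos|force'; }
python3 -m creep '0 0.007 0 0 0 0 0; 0 0.007 0 0 0 0 0; 0 0.007 0 0 0 0 0; 0 0.007 0 0 0 0 0; 0 0.007 0 0 0 0 0'|f
python3 -m creep '0 -0.02 0 0 0 0 0; 0 -0.025 0 0 0 0 0; 0 -0.025 0 0 0 0 0; 0 -0.025 0 0 0 0 0; 0 -0.025 0 0 0 0 0'|f
python3 -m creep '0 -0.007 0 0 0 0 0; 0 -0.007 0 0 0 0 0; 0 -0.007 0 0 0 0 0; 0 -0.007 0 0 0 0 0; 0 -0.007 0 0 0 0 0'|f
```

```text
ee_pos: [0.5205, -0.0242, 0.1561]
contact_force: [-0.3, -5.6, -1.9]
ee_pos: [0.5204, -0.0276, 0.156]
contact_force: [-0.0, -0.4, -2.6]
ee_pos: [0.5204, -0.0286, 0.156]
contact_force: [-1.0, -0.8, -1.4]
```

```bash
cat > wp.py <<'E'
from h import *
import sys
from scipy.spatial.transform import Rotation as Ro
from fit import q
# usage: wp.py n_off z s1..s5 : s = arc length of hub centre, 0 at arc start; n_off = shift to the left of travel (m)
c,si=np.cos(q[2]),np.sin(q[2]);R=np.array([[c,-si],[si,c]]);B=q[3];r=.06
def pose(s,n):
    a=np.clip(s/r,0,B); p=np.array([r*np.sin(a),-r*np.cos(a)]); d=np.array([np.cos(a),np.sin(a)])
    p=p+d*(s if s<0 else max(s-r*B,0))
    h=.01; ov=max(0,min(s+h,r*B)-max(s-h,0))/.02
    p=p+np.array([-d[1],d[0]])*(n+.0004*ov)
    # yaw: mean direction of the rod over the hub
    aa=np.mean([np.clip(x/r,0,B) for x in np.linspace(s-h,s+h,21)])
    return q[:2]+R@p, q[2]+aa
st=state();M=Ro.from_rotvec(st['tcp_rot']).as_matrix();yaw=np.arctan2(M[1,2],M[0,2])
x,y=(st['ee_pos'][:2]-q[:2])@R
a=np.arctan2(x,-y); s=x if x<0 else (r*a if a<B else r*B+np.array([x,y])@[np.cos(B),np.sin(B)])
lat=-r-y if x<0 else (np.hypot(x,y)-r if a<B else np.array([x,y])@[np.sin(B),-np.cos(B)]-r)
lat=-lat
print('s now %.4f lat(left+) %.4f yawerr deg %.2f z %.4f'%(s,lat,np.degrees(yaw-pose(s,0)[1]),st['ee_pos'][2]),'end s',round(r*B+.065,4))
d,nrm=np.array([np.cos(pose(s,0)[1]),np.sin(pose(s,0)[1])]),None
F=st['contact_force'];print('F along %.1f left %.1f up %.1f T %s t %.1f w %.4f'%(F[:2]@d,F[:2]@[-d[1],d[0]],F[2],st['wrist_torque'].round(2),st['time_s'],st['grip_width']))
if len(sys.argv)>3:
    n,z=map(float,sys.argv[1:3])
    # keep the tool axis vertical: turn that takes the measured axis to straight down as well
    rows=[]
    for v in sys.argv[3:]:
        p,w=pose(float(v),n);D=Ro.from_matrix(np.c_[np.cross([0,0,-1.],[np.cos(w),np.sin(w),0]),[0,0,-1.],[np.cos(w),np.sin(w),0]])*Ro.from_rotvec(st['tcp_rot']).inv()
        rows.append(np.r_[(np.r_[p,z]-st['ee_pos'])/.15,D.as_rotvec()/np.pi*2].round(3))
    print(*[' '.join('%g'%k for k in w)+' 0' for w in rows],sep='\n')
E
python3 -m creep '0.04 0.02 0 0 0 0 0; 0.08 0.027 -0.001 0 0 0 0; 0.12 0.035 -0.002 0 0 0 0; 0.16 0.043 -0.002 0 0 0 0; 0.196 0.05 -0.002 0 0 0 0'; python3 wp.py 0.0005 0.1557 -0.046 -0.040 -0.034 -0.028 -0.022
```

```text
time_s: 13.75
ee_pos: [0.5506, -0.021, 0.1557]
tcp_rot: [-1.297, 1.066, -1.058]
contact_force: [0.8, -1.0, -2.1]
grip_width: 0.0091
s now -0.0510 lat(left+) 0.0005 yawerr deg 0.06 z 0.1557 end s 0.1475
F along 0.6 left -1.1 up -2.1 T [-0.02 -0.03  0.02] t 13.8 w 0.0091
0.033 0.007 -0 -0.001 -0.003 -0.001 0
0.072 0.014 -0 -0.001 -0.003 -0.001 0
0.111 0.022 -0 -0.001 -0.003 -0.001 0
0.15 0.03 -0 -0.001 -0.003 -0.001 0
0.19 0.038 -0 -0.001 -0.003 -0.001 0
```

```bash
python3 -m creep '0.033 0.007 0 0 0 0 0; 0.072 0.014 0 0 0 0 0; 0.11 0.022 0 0 0 0 0; 0.15 0.03 0 0 0 0 0; 0.19 0.038 0 0 0 0 0'; python3 wp.py 0.0005 0.1557 -0.016 -0.012 -0.009 -0.006 -0.003
```

```text
time_s: 14.25
ee_pos: [0.5796, -0.0152, 0.1556]
tcp_rot: [-1.297, 1.066, -1.058]
contact_force: [-0.6, 0.2, -1.8]
grip_width: 0.009
s now -0.0215 lat(left+) 0.0005 yawerr deg 0.06 z 0.1556 end s 0.1475
F along -0.5 left 0.3 up -1.8 T [-0.02  0.02 -0.03] t 14.2 w 0.0090
0.036 0.007 0 -0.001 -0.003 -0.001 0
0.062 0.012 0 -0.001 -0.003 -0.001 0
0.081 0.016 0 -0.001 -0.003 -0 0
0.101 0.021 0 -0.001 -0.003 0.004 0
0.12 0.025 0 -0.001 -0.003 0.014 0
```

```bash
python3 -m creep '0.036 0.007 0 0 0 0 0; 0.062 0.012 0 0 0 0 0; 0.081 0.016 0 0 0 0 0; 0.101 0.021 0 0 0 0.004 0; 0.12 0.025 0 0 0 0.014 0'; python3 wp.py 0.0005 0.1557 -0.001 0.001 0.003 0.005 0.007
```

```text
time_s: 14.75
ee_pos: [0.5977, -0.0114, 0.1556]
tcp_rot: [-1.307, 1.049, -1.041]
contact_force: [0.6, -0.1, -1.9]
grip_width: 0.0091
s now -0.0030 lat(left+) 0.0007 yawerr deg 0.10 z 0.1556 end s 0.1475
F along 0.6 left -0.2 up -1.9 T [0.09 0.03 0.05] t 14.8 w 0.0091
0.013 0.003 0.001 -0.001 -0.003 0.007 0
0.026 0.005 0.001 -0.001 -0.003 0.018 0
0.039 0.009 0.001 -0.001 -0.003 0.031 0
0.051 0.012 0.001 -0.001 -0.003 0.045 0
0.064 0.017 0.001 -0.001 -0.003 0.062 0
```

```bash
python3 -m creep '0.013 0.003 0 0 0 0.007 0; 0.026 0.005 0 0 0 0.018 0; 0.039 0.009 0 0 0 0.031 0; 0.051 0.012 0 0 0 0.045 0; 0.064 0.017 0 0 0 0.062 0'; python3 wp.py 0.0005 0.1557 0.009 0.011 0.013 0.015 0.017
```

```text
time_s: 15.25
ee_pos: [0.6074, -0.0088, 0.1556]
tcp_rot: [-1.345, 0.974, -0.966]
contact_force: [-0.4, -1.2, -2.3]
grip_width: 0.0093
s now 0.0072 lat(left+) 0.0009 yawerr deg -0.02 z 0.1556 end s 0.1475
F along -0.7 left -1.0 up -2.3 T [-0.06 -0.02 -0.02] t 15.2 w 0.0093
0.011 0.004 0.001 -0.001 -0.003 0.017 0
0.024 0.009 0.001 -0.001 -0.003 0.038 0
0.036 0.014 0.001 -0.001 -0.003 0.059 0
0.048 0.019 0.001 -0.001 -0.003 0.081 0
0.059 0.025 0.001 -0.001 -0.003 0.102 0
```

```bash
python3 -m creep '0.011 0.004 0 0 0 0.017 0; 0.024 0.009 0 0 0 0.038 0; 0.036 0.014 0 0 0 0.059 0; 0.048 0.019 0 0 0 0.081 0; 0.059 0.025 0 0 0 0.102 0'; python3 wp.py 0.0005 0.1557 0.0195 0.022 0.0245 0.027 0.0295
```

```text
time_s: 15.75
ee_pos: [0.6164, -0.005, 0.1556]
tcp_rot: [-1.402, 0.85, -0.842]
contact_force: [-0.1, -0.0, -1.9]
grip_width: 0.0093
s now 0.0171 lat(left+) 0.0009 yawerr deg 0.10 z 0.1556 end s 0.1475
F along -0.1 left 0.0 up -1.9 T [-0.04 -0.06  0.02] t 15.8 w 0.0093
0.014 0.008 0.001 -0.001 -0.003 0.025 0
0.028 0.016 0.001 -0 -0.003 0.051 0
0.042 0.025 0.001 -0 -0.003 0.078 0
0.055 0.035 0.001 -0 -0.003 0.104 0
0.068 0.045 0.001 -0 -0.003 0.131 0
```

```bash
python3 -m creep '0.014 0.008 0 0 0 0.025 0; 0.028 0.016 0 0 0 0.051 0; 0.042 0.025 0 0 0 0.078 0; 0.055 0.035 0 0 0 0.104 0; 0.068 0.045 0 0 0 0.131 0'; python3 wp.py 0.0005 0.1557 0.032 0.0345 0.037 0.0395 0.042
```

```text
time_s: 16.25
ee_pos: [0.6267, 0.0018, 0.1555]
tcp_rot: [-1.462, 0.69, -0.682]
contact_force: [-0.3, -0.0, -2.0]
grip_width: 0.0094
s now 0.0296 lat(left+) 0.0009 yawerr deg 0.05 z 0.1555 end s 0.1475
F along -0.2 left 0.1 up -2.0 T [-0.04  0.03 -0.03] t 16.2 w 0.0094
0.012 0.01 0.001 0 -0.003 0.024 0
0.024 0.021 0.001 0 -0.003 0.051 0
0.035 0.033 0.001 0 -0.003 0.077 0
0.046 0.045 0.001 0 -0.003 0.104 0
0.057 0.058 0.001 0 -0.003 0.131 0
```

Half-way round the bend there are no contact forces; the only load is the template's own weight.

```bash
python3 -m creep '0.012 0.01 0 0 0 0.024 0; 0.024 0.021 0 0 0 0.051 0; 0.035 0.033 0 0 0 0.077 0; 0.046 0.045 0 0 0 0.104 0; 0.057 0.058 0.001 0 0 0.131 0'; python3 wp.py 0.0005 0.1557 0.0445 0.047 0.0495 0.052 0.0545
```

```text
time_s: 16.75
ee_pos: [0.6353, 0.0106, 0.1556]
tcp_rot: [-1.509, 0.528, -0.521]
contact_force: [-0.8, -0.4, -2.0]
grip_width: 0.009
s now 0.0422 lat(left+) 0.0009 yawerr deg 0.03 z 0.1556 end s 0.1475
F along -0.8 left 0.4 up -2.0 T [0.01 0.02 0.02] t 16.8 w 0.0090
0.009 0.012 0.001 0.001 -0.003 0.024 0
0.018 0.026 0.001 0.001 -0.003 0.051 0
0.027 0.04 0.001 0.001 -0.003 0.077 0
0.035 0.054 0.001 0.001 -0.003 0.104 0
0.043 0.068 0.001 0.001 -0.003 0.13 0
```

```bash
python3 -m creep '0.009 0.012 0 0 0 0.024 0; 0.018 0.026 0 0 0 0.051 0; 0.027 0.04 0 0 0 0.077 0; 0.035 0.054 0 0 0 0.104 0; 0.043 0.068 0.001 0 0 0.13 0'; python3 wp.py 0.0005 0.1557 0.057 0.0595 0.062 0.0645 0.067
```

```text
time_s: 17.25
ee_pos: [0.6418, 0.021, 0.1556]
tcp_rot: [-1.543, 0.366, -0.359]
contact_force: [0.5, -0.2, -1.8]
grip_width: 0.0087
s now 0.0546 lat(left+) 0.0009 yawerr deg 0.02 z 0.1556 end s 0.1475
F along 0.0 left -0.6 up -1.8 T [-0.08 -0.04 -0.02] t 17.2 w 0.0087
0.007 0.014 0.001 0.001 -0.003 0.025 0
0.013 0.029 0.001 0.001 -0.003 0.051 0
0.019 0.044 0.001 0.002 -0.003 0.078 0
0.024 0.06 0.001 0.002 -0.003 0.104 0
0.029 0.076 0.001 0.002 -0.003 0.131 0
```

```bash
python3 -m creep '0.007 0.014 0 0 0 0.025 0; 0.013 0.029 0 0 0 0.051 0; 0.019 0.044 0 0 0 0.078 0; 0.024 0.06 0 0 0 0.104 0; 0.029 0.076 0.001 0 0 0.131 0'; python3 wp.py 0.0005 0.1557 0.0695 0.072 0.0745 0.077 0.0795
```

```text
time_s: 17.75
ee_pos: [0.6462, 0.0325, 0.1556]
tcp_rot: [-1.565, 0.203, -0.196]
contact_force: [0.3, 0.2, -1.9]
grip_width: 0.0088
s now 0.0672 lat(left+) 0.0009 yawerr deg -0.00 z 0.1556 end s 0.1475
F along 0.3 left -0.2 up -1.9 T [-0.03 -0.03 -0.03] t 17.8 w 0.0088
0.004 0.015 0 0.002 -0.003 0.025 0
0.007 0.031 0 0.002 -0.003 0.051 0
0.009 0.047 0 0.002 -0.003 0.076 0
0.012 0.063 0 0.002 -0.003 0.098 0
0.013 0.08 0 0.002 -0.003 0.117 0
```

```bash
python3 -m creep '0.004 0.015 0 0 0 0.025 0; 0.007 0.031 0 0 0 0.051 0; 0.009 0.047 0 0 0 0.076 0; 0.012 0.063 0 0 0 0.098 0; 0.013 0.08 0 0 0 0.117 0'; python3 wp.py 0.0005 0.1557 0.082 0.085 0.088 0.091 0.095
```

```text
time_s: 18.25
ee_pos: [0.6482, 0.0446, 0.1556]
tcp_rot: [-1.574, 0.056, -0.05]
contact_force: [-0.4, 0.1, -2.2]
grip_width: 0.0093
s now 0.0796 lat(left+) 0.0007 yawerr deg 0.09 z 0.1556 end s 0.1475
F along 0.1 left 0.4 up -2.2 T [ 0.02  0.01 -0.  ] t 18.2 w 0.0093
0.001 0.016 0.001 0.002 -0.003 0.013 0
0.001 0.035 0.001 0.003 -0.003 0.028 0
0.001 0.055 0.001 0.003 -0.003 0.038 0
0.002 0.075 0.001 0.003 -0.003 0.043 0
0.002 0.102 0.001 0.003 -0.003 0.044 0
```

```bash
python3 -m creep '0.001 0.016 0 0 0 0.013 0; 0.001 0.035 0 0 0 0.028 0; 0.001 0.055 0 0 0 0.038 0; 0.002 0.075 0 0 0 0.043 0; 0.002 0.102 0.001 0 0 0.044 0'; python3 wp.py 0.0005 0.1557 0.100 0.105 0.110 0.115 0.120
```

```text
time_s: 18.75
ee_pos: [0.6485, 0.0602, 0.1557]
tcp_rot: [-1.575, 0.002, 0.004]
contact_force: [0.6, 0.6, -1.3]
grip_width: 0.0087
s now 0.0952 lat(left+) 0.0005 yawerr deg 0.02 z 0.1557 end s 0.1475
F along 0.6 left -0.6 up -1.3 T [0.   0.02 0.01] t 18.8 w 0.0087
-0 0.032 -0 0.003 -0.002 -0 0
-0 0.065 -0 0.003 -0.002 -0 0
-0 0.099 -0 0.003 -0.002 -0 0
-0 0.132 -0 0.003 -0.002 -0 0
-0 0.165 -0 0.003 -0.002 -0 0
```

Clear of the bend. A quick lateral feel here before going on will confirm the centring.

```bash
f(){ grep -E 'ee_pos|force'; }
python3 -m creep '0.01 0 0 0 0 0 0; 0.01 0 0 0 0 0 0; 0.01 0 0 0 0 0 0; 0.01 0 0 0 0 0 0; 0.01 0 0 0 0 0 0'|f
python3 -m creep '-0.015 0 0 0 0 0 0; -0.02 0 0 0 0 0 0; -0.02 0 0 0 0 0 0; -0.02 0 0 0 0 0 0; -0.02 0 0 0 0 0 0'|f
python3 -m creep '0.01 0.032 0 0 0 0 0; 0.01 0.065 0 0 0 0 0; 0.01 0.1 0 0 0 0 0; 0.01 0.132 0 0 0 0 0; 0.01 0.165 0 0 0 0 0'|f; python3 wp.py 0.0005 0.1557 0.125 0.13 0.134 0.138 0.141
```

```text
ee_pos: [0.65, 0.06, 0.1557]
contact_force: [0.7, -0.0, -1.4]
ee_pos: [0.647, 0.06, 0.1557]
contact_force: [0.2, 0.7, -1.6]
ee_pos: [0.6484, 0.0854, 0.1557]
contact_force: [0.5, 0.0, -1.0]
s now 0.1204 lat(left+) 0.0005 yawerr deg 0.03 z 0.1557 end s 0.1475
F along 0.0 left -0.5 up -1.0 T [ 0.01 -0.02  0.02] t 20.2 w 0.0092
-0 0.03 0 0.003 -0.002 -0 0
-0 0.064 0 0.003 -0.002 -0 0
-0 0.09 0 0.003 -0.002 -0 0
-0 0.117 0 0.003 -0.002 -0 0
-0 0.137 0 0.003 -0.002 -0 0
```

Free by ±1.5 mm each side. Next is the approach to the buffer.

```bash
f(){ grep -E 'ee_pos|force'; }
python3 -m creep '0 0.03 0 0 0 0 0; 0 0.06 0 0 0 0 0; 0 0.085 0 0 0 0 0; 0 0.11 0 0 0 0 0; 0 0.137 0 0 0 0 0'|f
python3 -m creep '0 0.005 0 0 0 0 0; 0 0.01 0 0 0 0 0; 0 0.015 0 0 0 0 0; 0 0.02 0 0 0 0 0; 0 0.02 0 0 0 0 0'|f;python3 wp.py
```

```text
ee_pos: [0.6484, 0.1062, 0.1557]
contact_force: [0.6, 0.1, -2.0]
ee_pos: [0.6484, 0.1091, 0.1557]
contact_force: [-0.1, -0.2, -1.8]
s now 0.1442 lat(left+) 0.0005 yawerr deg 0.02 z 0.1557 end s 0.1475
F along -0.2 left 0.1 up -1.8 T [ 0.   -0.02 -0.03] t 21.2 w 0.0091
```

```bash
f(){ grep -E 'ee_pos|force'; }
python3 -m creep '0 0.004 0 0 0 0 0; 0 0.008 0 0 0 0 0; 0 0.012 0 0 0 0 0; 0 0.014 0 0 0 0 0; 0 0.014 0 0 0 0 0'|f
python3 -m creep '0 0.004 0 0 0 0 0; 0 0.007 0 0 0 0 0; 0 0.01 0 0 0 0 0; 0 0.01 0 0 0 0 0; 0 0.01 0 0 0 0 0'|f
```

```text
ee_pos: [0.6485, 0.1113, 0.1557]
contact_force: [-1.1, -1.2, -2.8]
ee_pos: [0.6484, 0.1128, 0.1557]
contact_force: [-0.9, 0.1, -1.5]
```

```bash
f(){ grep -E 'ee_pos|force'; }
python3 -m creep '0 0.004 0 0 0 0 0; 0 0.007 0 0 0 0 0; 0 0.007 0 0 0 0 0; 0 0.007 0 0 0 0 0; 0 0.007 0 0 0 0 0'|f
```

```text
ee_pos: [0.6484, 0.1139, 0.1557]
contact_force: [-0.0, -0.4, -1.2]
```

```bash
f(){ grep -E 'ee_pos|force'; }
python3 -m creep '0 0.007 0 0 0 0 0; 0 0.007 0 0 0 0 0; 0 0.007 0 0 0 0 0; 0 0.007 0 0 0 0 0; 0 0.007 0 0 0 0 0'|f
python3 -m creep '0 0.007 0 0 0 0 0; 0 0.007 0 0 0 0 0; 0 0.007 0 0 0 0 0; 0 0.007 0 0 0 0 0; 0 0.007 0 0 0 0 0'|f
```

```text
ee_pos: [0.6485, 0.1148, 0.1557]
contact_force: [0.2, -0.6, -1.6]
ee_pos: [0.6484, 0.1157, 0.1557]
contact_force: [-0.0, -2.4, -1.6]
```

```bash
f(){ grep -E 'ee_pos|force'; }
python3 -m creep '0 0.007 0 0 0 0 0; 0 0.007 0 0 0 0 0; 0 0.007 0 0 0 0 0; 0 0.007 0 0 0 0 0; 0 0.007 0 0 0 0 0'|f
python3 -m creep '0 0 -0.004 0 0 0 0; 0 0 -0.008 0 0 0 0; 0 0 -0.012 0 0 0 0; 0 0 -0.013 0 0 0 0; 0 0 -0.013 0 0 0 0'|f;python3 wp.py
```

```text
ee_pos: [0.6484, 0.1166, 0.1557]
contact_force: [0.4, -3.2, -2.0]
ee_pos: [0.6487, 0.1166, 0.154]
contact_force: [0.1, -3.2, -0.1]
s now 0.1517 lat(left+) 0.0001 yawerr deg 0.02 z 0.1540 end s 0.1475
F along -3.2 left -0.1 up -0.1 T [-0.55 -0.   -0.  ] t 24.8 w 0.0090
```

```bash
f(){ grep -E 'ee_pos|force'; }
python3 -m creep '0 -0.006 0 0 0 0 0; 0 -0.011 0 0 0 0 0; 0 -0.011 0 0 0 0 0; 0 -0.011 0 0 0 0 0; 0 -0.011 0 0 0 0 0'|f
python3 -m creep '0 0 0 0 0 0 0; 0 0 0 0 0 0 0; 0 0 0 0 0 0 0; 0 0 0 0 0 0 0; 0 0 0 0 0 0 0'|f;python3 wp.py
```

```text
ee_pos: [0.6487, 0.1151, 0.1538]
contact_force: [0.4, -1.3, -0.8]
ee_pos: [0.6487, 0.1152, 0.1538]
contact_force: [0.4, -1.0, -1.1]
s now 0.1503 lat(left+) 0.0002 yawerr deg 0.02 z 0.1538 end s 0.1475
F along -1.0 left -0.4 up -1.1 T [-0.23 -0.09 -0.03] t 25.8 w 0.0092
```

```bash
f(){ grep -E 'ee_pos|force|grip'; }
python3 -m creep '0 0 0 0 0 0 0.15; 0 0 0 0 0 0 0.25; 0 0 0 0 0 0 0.35; 0 0 0 0 0 0 0.35; 0 0 0 0 0 0 0.35'|f
python3 -c "
from h import *
shot('scene','s7');shot('wrist','w7')
for n in('s7','w7'):
  h=cv2.cvtColor(cv2.imread(f'pics/{n}.png'),cv2.COLOR_BGR2HSV)
  k,l,st,ce=cv2.connectedComponentsWithStats(cv2.inRange(h,(0,130,40),(6,255,255)));print(n,[(a.tolist(),c.round(1).tolist()) for a,c in zip(st[1:],ce[1:]) if a[4]>40 and a[1]>60])
print(proj(load('w7'),[.6487,.1152,.196]),proj(load('s7'),[.6487,.1152,.185]))
a=cv2.imread('pics/s7.png')[110:230,310:410];b=cv2.imread('pics/w7.png')
m=np.zeros((480,800,3),np.uint8);m[:,:400]=cv2.resize(a,(400,480),interpolation=cv2.INTER_CUBIC);m[:300,400:]=cv2.resize(b,(400,300));cv2.imwrite('pics/c8.png',m)"
```

```text
ee_pos: [0.6487, 0.1153, 0.1539]
contact_force: [0.7, -0.3, -0.8]
grip_width: 0.0298
s7 [([192, 130, 8, 14, 103], [195.6, 136.1]), ([239, 150, 9, 15, 104], [243.0, 156.9]), ([375, 160, 7, 20, 106], [378.1, 169.4]), ([401, 162, 35, 14, 287], [418.1, 168.3]), ([202, 255, 25, 30, 525], [214.0, 268.6])]
w7 [([246, 226, 24, 87, 1861], [257.6, 270.3])]
[258.1523544  290.94840741] [378.07575723 167.41949222]
```

View pics/c8.png

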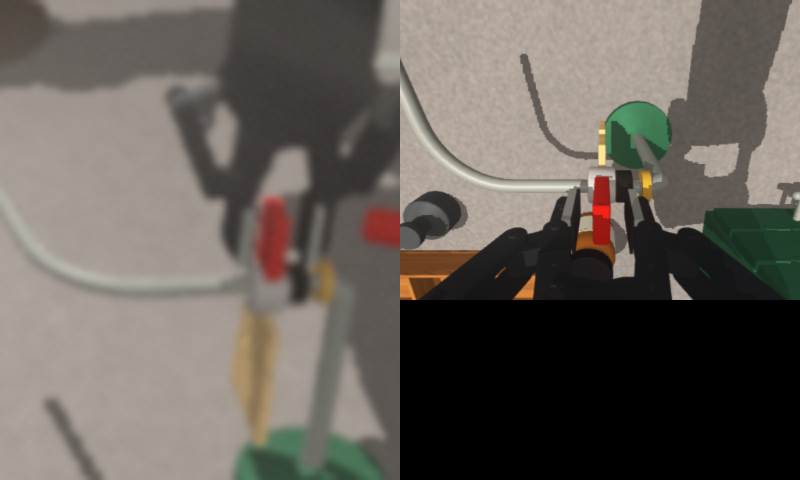

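The pads are clear on both sides of the tab, the hub is against the black buffer, and the board hangs from the rod. I retreat straight up.

```bash
f(){ grep -E 'ee_pos|force|grip'; }
python3 -m creep '0 0 0.03 0 0 0 0.4; 0 0 0.1 0 0 0 0.4; 0 0 0.22 0 0 0 0.4; 0 0 0.38 0 0 0 0.4; 0 0 0.55 0 0 0 0.4'|f
python3 -m creep '-0.1 0 0.2 0 0 0 0.4; -0.3 -0.1 0.3 0 0 0 0.4; -0.55 -0.2 0.4 0 0 0 0.4; -0.8 -0.3 0.4 0 0 0 0.4; -0.95 -0.4 0.4 0 0 0 0.4'|f
python3 -m creep '0 0 0 0 0 0 0.4; 0 0 0 0 0 0 0.4; 0 0 0 0 0 0 0.4; 0 0 0 0 0 0 0.4; 0 0 0 0 0 0 0.4'|f
python3 -c "
from h import *
s=shot('scene','s8');t=shot('top','t8')
C={}
for n in('s8','t8','s7'):
  i=cv2.imread(f'pics/{n}.png');h=cv2.cvtColor(i,cv2.COLOR_BGR2HSV)
  for nm,lo,hi in(('red',(0,130,40),(6,255,255)),('blue',(108,130,60),(125,255,255)),('yel',(23,170,120),(33,255,255))):
    k,l,st,ce=cv2.connectedComponentsWithStats(cv2.inRange(h,lo,hi));print(n,nm,[(a.tolist(),c.round(1).tolist()) for a,c in zip(st[1:],ce[1:]) if a[4]>40 and a[1]>60])
print('tab tri', 'pred tab top/mid', proj(t,[.649,.1124,.1985]),proj(t,[.649,.1124,.18]),proj(s,[.649,.1124,.18]))
# hub/buffer gap profile along rod in top view
g=cv2.cvtColor(cv2.imread('pics/t8.png'),cv2.COLOR_BGR2GRAY);print(g[147:158,124:160])
"; python3 wp.py
```

```text
ee_pos: [0.6486, 0.1152, 0.2376]
contact_force: [0.8, 0.3, 1.4]
grip_width: 0.034
ee_pos: [0.5043, 0.0549, 0.2996]
contact_force: [0.8, -0.9, 0.0]
grip_width: 0.0342
ee_pos: [0.505, 0.0553, 0.2994]
contact_force: [-0.2, 0.1, 0.0]
grip_width: 0.0343
s8 red [([192, 130, 8, 14, 103], [195.6, 136.1]), ([239, 150, 9, 15, 106], [243.1, 156.9]), ([375, 159, 8, 21, 117], [378.3, 168.6]), ([401, 163, 35, 12, 270], [417.8, 168.5]), ([202, 255, 25, 30, 526], [214.0, 268.6])]
s8 blue [([190, 160, 9, 14, 111], [193.9, 166.4])]
s8 yel [([184, 178, 10, 13, 100], [188.3, 184.0])]
t8 red [([291, 91, 24, 31, 551], [302.6, 106.0]), ([131, 138, 10, 17, 140], [135.2, 146.0]), ([275, 231, 11, 11, 47], [280.0, 236.1]), ([37, 264, 24, 17, 227], [47.8, 271.4]), ([336, 294, 16, 9, 91], [343.7, 298.0])]
t8 blue [([329, 207, 16, 7, 76], [336.7, 210.2])]
t8 yel [([334, 172, 13, 5, 59], [340.2, 173.9])]
s7 red [([192, 130, 8, 14, 103], [195.6, 136.1]), ([239, 150, 9, 15, 104], [243.0, 156.9]), ([375, 160, 7, 20, 106], [378.1, 169.4]), ([401, 162, 35, 14, 287], [418.1, 168.3]), ([202, 255, 25, 30, 525], [214.0, 26
[... 1294 characters left out ...]
23  36  68  80  64  45  40  48  94 148
  159 144 108 100  87  77  78  80  81  87  98 109 112 112 112 113 112 110]
 [ 24  23  22  24  23  22  20  22  21  38  81 112  97  75  69  71  98 140
  150 139 108  96  83  77  78  76  75  76  85  97 112 115 114 114 112 112]
 [ 25  22  22  23  23  24  23  25  24  34  74 116 117 106 106 106 114 132
  136 130 108  89  84  93  90  81  79  76  71  76  89  92  90  90  88  89]
 [ 25  25  27  22  22  24  27  35  35  35  57  90 104 105 103 105 109 116
  115 111 101  87  87 101 101  95  94  85  67  64  67  68  68  68  68  68]]
s now -0.0811 lat(left+) 0.0842 yawerr deg 78.84 z 0.2992 end s 0.1475
F along -0.3 left -0.1 up 0.2 T [ 0.05  0.01 -0.01] t 27.9 w 0.0338
```

```bash
python3 -c "
from h import *
g=load('w7');h=cv2.cvtColor(cv2.imread('pics/s8.png'),cv2.COLOR_BGR2GRAY);print(h[174:186,364:396])
print(job_done())"
```

```text
[[150 150 151 150 150 150 149 151 148 138 113  87  78  76  76  77  79  79
   82  84  82  84  86  88  90  93  98  99  97  93  90  90]
 [150 150 150 149 150 151 152 155 159 156 136 104  82  76  76  75  76  74
   71  70  71  74  81  87  94 105 121 127 121 102  91  91]
 [149 151 151 151 150 151 152 155 167 176 163 127  91  77  75  75  72  66
   59  56  58  63  73  86  98 121 146 158 148 118  95  89]
 [151 152 153 151 152 152 150 149 163 183 178 147 107  81  74  77  77  73
   58  49  50  57  71  90 110 130 152 166 159 130 104  91]
 [155 158 159 158 157 158 156 153 161 180 184 161 120  88  80  83  86  83
   68  52  49  55  70  97 123 136 149 162 160 141 115  98]
 [160 162 163 162 162 163 163 161 161 171 178 165 129  99  90  94 100  95
   77  57  49  52  66  99 128 141 146 156 157 145 128 114]
 [157 158 158 157 158 158 158 156 153 160 168 161 135 114 108 112 115 110
   88  61  48  49  63  92 122 135 138 146 148 140 135 127]
 [143 142 141 141 140 141 140 139 139 148 161 157 142 131 126 127 127 121
   97  66  48  48  58  82 106 119 128 133 137 131 128 130]
 [126 126 124 125 125 125 123 123 127 137 149 153 147 138 135 132 132 123
   98  66  47  46  54  75  95 106 115 125 124 121 120 124]
 [127 127 128 129 129 128 126 124 123 131 140 144 141 136 134 132 129 118
   92  64  48  46  53  72  89 100 112 115 115 112 112 115]
 [141 140 142 142 143 140 134 126 123 127 133 136 135 133 130 130 126 114
   91  65  54  52  60  71  87  99 107 111 108 106 106 109]
 [149 149 148 148 147 145 137 124 119 122 127 129 129 127 128 127 124 115
   99  84  76  72  73  78  89  97 102 101 102 101 103 105]]
the job is handed in; nothing more can be done
None
```

The red-tab template is on the rail, hanging free with its hub against the rubber buffer. I handed the job in at about 28 s of the 72 s allowed.

**What I did**
- The first grasp closed on nothing. The fingertips measured about 15 mm above the reported TCP, not 19 mm ahead of it as described, so I regrasped 31 mm lower.
- I threaded the hub by feel and took it round a bend measured at 78.8°. The readings round the bend showed only the template's weight.
- The strongest contacts were about 5 N from my own feeling of the bore on the straight leg and 3.2 N against the buffer. I eased that to about 1 N, rested the hub on the rod and let go.

**Last checks**
- **Buffer contact:** the tab did not visibly move when released. The last scene picture shows no rod-coloured gap between hub and buffer, but at about 2.5 mm per pixel it could not show a sub-millimetre gap.
- **Bystanders:** the blue and yellow tabs and the orange and purple look-alikes are where they started, to within about half a pixel. I did not measure the weight again.
- **Robot:** the arm is clear, with contact force near zero.

**Disagreements**
- The hub met the buffer about 2–3 mm farther along than the top camera predicted.
- A pixel estimate from the last top view also puts the hub's free end about 4 mm closer to the buffer than the hub's length allows. I put both down to camera calibration and relied on the felt contact.

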